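Sort returned medicines into the gated bins

TASK

Sort the returned medicines on the table: the two cartons belong in the bin that already holds a carton, the round jar in the bin that already holds a jar. The left bin's gate is locked, so first turn its clamp knob counter-clockwise all the way to free it and push the gate fully open. Slide the medicines along the table right inside their bins without lifting them or tipping the jar over, and leave everything else on the table where it is.

Things in the scene. Friction and masses are not known exactly. Their poses are not given: they have to be found in the camera images.
- bin_left: Left blue bin (sizes in mm), fixed: three walls 6 thick, 45 high, no raised floor, no front wall: goods slide straight in. Origin: on the table at the middle of its mouth; x along the mouth, y into the bin. Inside: x -120 to 120, y 0 to 270. The gate runs along its mouth, y = 0. A grey block 40 high at x -180 to -130, y 12 to 75, outside the near wall, carries the clamp knob.
- bin_right: Right sorting bin, the same as the left but without gate, and mirrored: origin on the table midway along its mouth, x along the mouth, y points OUT of the bin, so its inside is x -120 to 120, y from 0 down to -270. Walls 45 high, 6 thick.
- gate (a joint): Dark steel gate of the left bin, an upright panel 6 thick, 45 high, 240 long. 0 = shut (covers the whole mouth), grows as it slides along the left bin's +x, 0.25 m = fully open, at its stop; its near end then stands at x = 94 of the bin's frame. While the knob is locked a bolt stops it at about 0.003. When free it slides with about 1.5 N of friction and stays where it is left.
- gate_post (a point): Point on the axis of the gate's black upright push post (16 across, from 46 to 74 above the table; this point is 60 above the table), at the gate's near end. The post moves with the gate: push it along the bin's +x.
- knob (a joint): Clamp knob that locks the gate. 0 = locked; grows counter-clockwise seen from above; 1.5 rad = fully free, at its stop. Below about 0.9 the bolt still catches the gate. It stays where it is left (about 0.06 N m of friction).
- knob_grip (a point): Point on the knob's upright axis, at the height to grip, 66 above the table. The knob is a black bar 50 long, 16 wide, from 46 to 80 above the table. At knob value 0 the bar's length lies along the left bin's y axis; it turns with the knob. So does this point's frame (y along the bar).
- carton_large: Plain white medicine carton to be sorted, lying flat: 60 (x) by 90 (y) by 38 high, about 0.12 kg. Origin: centre of its underside.
- carton_small: Plain white medicine carton to be sorted, lying flat: 55 (x) by 75 (y) by 30 high, about 0.08 kg. Origin: centre of its underside.
- jar: Round white tablet jar to be sorted, standing upright: 64 across, 66 high, about 0.11 kg. Origin: centre of its underside; z is its upright axis.
- stock_carton: White carton, 100 (x) by 60 (y) by 40 high, already at the back of one of the two bins: that bin is the one for cartons. Origin: centre of its underside.
- stock_jar: Round white jar, 60 across, 75 high, already at the back of the other bin: that bin is the one for jars. Origin: centre of its underside.
- stapler: bystander, to be left where it is: black desk stapler, 130 x 36 x 47 (mm). Origin: centre of its underside.
- calculator: bystander, to be left where it is: grey desk calculator, 130 x 80 x 16 (mm). Origin: centre of its underside.
- marker: bystander, to be left where it is: black square marker pen, 120 x 12 x 12 (mm). Origin: centre of its underside.
- scissors: bystander, to be left where it is: steel scissors with black handles, about 165 long, lying flat (mm). Origin: centre of its underside (at the pivot).
- tape_roll: bystander, to be left where it is: clear tape roll lying flat, 60 across, 20 high (mm). Origin: centre of its underside.
- sanitiser: bystander, to be left where it is: clear pump bottle of hand sanitiser, 68 across, 177 high (mm). Origin: centre of its underside.
Things that resemble listed ones, but are neither listed nor needed, are in the scene too. What is shaped like the jar but green or yellow is not meant.

How it is judged (in metres and radians):
On the way, in this order (a step that is already met when the one before it is completed fails the run):
1. the clamp knob is turned free (past 1.1 rad) (value of joint knob above 1.1 rad), for 0.1 s.
2. the gate is slid open (past 0.225 m) (value of joint gate above 0.225 m), for 0.2 s.
At the end, for the whole second after the job is handed in: Both cartons are in the bin with the stock carton, the jar in the bin with the stock jar, each with its centre at least 30 mm inside the mouth and between the walls, at rest, the jar upright (within 0.2 rad); the gate is open past 0.225 m, the knob past 1.1 rad (((world y of stock_carton above 0 m and world y of stock_jar below 0 m and y of carton_large in the frame of bin_left between 0.03 and 0.27 m and x of carton_large in the frame of bin_left between -0.12 and 0.12 m and y of carton_small in the frame of bin_left between 0.03 and 0.27 m and x of carton_small in the frame of bin_left between -0.12 and 0.12 m and y of jar in the frame of bin_right between -0.27 and -0.03 m and x of jar in the frame of bin_right between -0.12 and 0.12 m) or (world y of stock_carton below 0 m and world y of stock_jar above 0 m and y of carton_large in the frame of bin_right between -0.27 and -0.03 m and x of carton_large in the frame of bin_right between -0.12 and 0.12 m and y of carton_small in the frame of bin_right between -0.27 and -0.03 m and x of carton_small in the frame of bin_right between -0.12 and 0.12 m and y of jar in the frame of bin_left between 0.03 and 0.27 m and x of jar in the frame of bin_left between -0.12 and 0.12 m)) and value of joint gate above 0.225 m and value of joint knob above 1.1 rad and angle between jar's own z axis and vertical below 0.2 rad and linear speed of each of carton_large, carton_small, jar below 0.02 m/s); the robot touches nothing.
It fails at once if a carton or the jar is lifted off the table (underside centre more than 25 mm up) (height (world z) of any of carton_large, carton_small, jar above 0.025 m).
It fails at once if the jar is tipped over (more than 0.6 rad) (angle between jar's own z axis and vertical above 0.6 rad).
It fails at once if a bystander is moved more than 30 mm (distance of any of stapler, calculator, marker, scissors, tape_roll, sanitiser from where it was at the start of the episode above 0.03 m).
It also fails if it takes over 72 s, if anything falls off the work surface, if the arm or the gripper's body presses on something with over 40 N, if the wrist force passes 120 N, or if a joint passes its speed limit or range.

ROBOT

A 6-joint arm with a two-finger parallel gripper is mounted at the origin on the work surface. World frame = base frame: x ahead of the robot, y to its left, z up, the work surface at z = 0. Lengths are in m, angles in degrees, forces in N, time in s.
With the tool pointing down it reaches from about 0.35 to 0.875 m from the base axis. Payload 4.2 kg.
Tool frame: the origin (TCP) lies between the finger pads; the fingertips stand 11 mm ahead of it and the grasp point (between the pads) lies 8 mm behind it; z points along the fingers, y is the direction in which the jaws open and shut (so a half turn about z gives the same grasp; the last joint's range is limited). The gripper opens to 87 mm and grips with 3 to 60 N. Pads are 19 mm wide; open, the fingers measure 117 mm over their backs; the gripper's body (75 mm by 190 mm) begins 51 mm behind the grasp point.
Start: joints at [-52.047, 22.042, 0.453, 0, -68.411, -14.817], TCP at [0.246, -0.575, 0.196] pointing down, gripper open.
Joint ranges: [-179.83, 179.83], [-69.29, 118.12], [-61.27, 80.66], [-181.25, 117.63], [-171.15, -9.14], [-177.46, 177.46]. Speed limits (degrees/s): [159.86, 159.86, 180, 180, 180, 180].

INTERFACE

Orientations are given as a 3x3 rotation matrix whose columns are the frame's x, y, z axes.
In Python, from station import sense, capture, get_calibration, finish_job, search_frame, cut_out gives the robot as it stands.
- The arm moves only by the tool arm_command, never from a script. Its argument "rows" is a list of rows, each an object with "fingers": the opening in per cent of the stroke, from 0 (shut) to 100 (fully open); "travel": the shift along the tool's x, y, z in cm, a list of three; "roll": the turn about the tool's z in degrees. A call has 1 to 10 rows; each row is the pose to reach, as a shift and turn from the pose commanded when the call began, along the tool's axes at that moment; what a row does not reach only later rows make up. A row lasts 1/10 s, in which the tool goes at most 50 mm and 8.59 degrees, less where a joint would pass 70% of its speed; a pose out of reach is approached as far as the arm can. A call with a gripper value outside its range is refused whole. The fingers move at their own pace and stop on an object; the grip force is fixed at half the most. Time passes only in rows, so rows that repeat a pose let the fingers close. It gives the time, the measured TCP pose, the force and the opening at its end, in the units of the state.
- sense(): the state, without advancing time (a new reading comes with each control period).
- capture(name): name is "scene" or "side" or "wrist"; returns (picture, depth): 400x640x3 uint8, red, green, blue; 400x640 float32, m along the optical axis (not along the pixel's ray), 0 where there is no reading.
- get_calibration(name): a dict with "fov_y" (degrees; the focal length in pixels is half the picture's height over the tangent of half this angle, whatever the lens; pixels are square), "cx", "cy" (the principal point, pixels), "origin" and "attitude" of the camera in the world; the wrist camera has in their place "mount" (4x4, takes a point from camera to tool coordinates, whose origin is the TCP and whose axes are the flange's). Camera axes: x right, y down, z forward; pixel columns grow to the right and rows downward; lengths in m; the calibration is good to about 2 mm. A picture is of the moment at which its call begins: read the wrist's pose just before it. get_calibration takes no time and is no camera call.
- finish_job(): hands the job in, once; it reports no verdict.
Trained networks look in the newest picture that a camera, given by its name, has taken for a name from the list of things; names that differ only in an ending like _2 or _b are one class to them, and where a whole thing is asked for, a point or a joint stands for the part that bears it (a point fixed in the world has none). Each returns a list of dicts, best first, with "p" (0 to 1); they miss things now and then, are a little off and sometimes report something else, mostly with a low value. They report only what shows in the picture. A call takes as long as a camera call. They do not tell look-alikes from the thing itself.
- search_frame(camera, label): "position" ([x, y, z] in m, in world coordinates, good to about 4 mm: the middle of the surface that is visible of it).
- cut_out(camera, label): "mask" (400x640 bool, what is visible of it).
The state is a dict: "time_s": time; "joints": joint angles; "joint_velocities": joint speeds; "effort": joint torques, N m; "tcp_pos": TCP position; "ee_rot": TCP orientation; "wrist_force": force on the tool from outside, world axes, zero at the start; "moment": the same for the moment, N m; "gripper_width": opening from 0.0 (shut) to 1.0 (fully open).
Only numpy, scipy, OpenCV 4.12 (cv2) and the standard library are available. Lean on these libraries where they do the work, as an engineer would, in place of code of your own. Each camera call takes 0.05 s, during which the arm holds its last target. There are 200 camera calls.

## Working session

There is one attempt and no reset: what is moved stays moved. The work goes in short steps, Python scripts to look and compute and a tool call to move; the robot and the scene stay as the last step left them, time stands still between calls to the robot, and variables do not carry over. Pictures are saved under pics/ and viewed, about 8 in all and at most 12, crops included, and the job is handed in when it is done.

Besides the shell and the picture viewer there is one more tool, called after "Call:" in YAML: its name, and indented under it one key for each argument. arm_command: Moves the arm, as the interface text tells. Its arguments: {"type":"object","properties":{"rows":{"type":"array","items":{"type":"object","properties":{"fingers":{"type":"number"},"travel":{"type":"array","items":{"type":"number"}},"roll":{"type":"number"}}}}},"required":["rows"]}

```bash
mkdir -p pics; ls; python3 - <<'E'
from station import *
import cv2,numpy as np
print(sense())
for n in("scene","side"):
    p,d=capture(n); cv2.imwrite(f"pics/{n}0.png",p[:,:,::-1]); print(n,get_calibration(n))
    np.savez(f"{n}0.npz",p=p,d=d)
    for l in ["bin_left","bin_right","gate","gate_post","knob","knob_grip","carton_large","carton_small","jar","stock_carton","stock_jar","stapler","calculator","marker","scissors","tape_roll","sanitiser"]:
        r=search_frame(n,l); print(l,[(np.round(q["position"],3).tolist(),round(q["p"],2)) for q in r[:4]])
E
```

```text
pics
{'time_s': 0.0, 'joints': array([-5.20486359e+01,  2.20919601e+01,  3.77880271e-01, -2.97518253e-02,
       -6.84108009e+01, -1.48163681e+01]), 'joint_velocities': array([-0.05166419,  0.01857782,  0.09764944, -0.13839285, -0.10289953,
       -0.01441599]), 'effort': array([ 6.80073354e-04, -3.90664601e+01,  1.87402815e+01,  4.21987429e+00,
        1.08703200e-02, -2.25884405e-04]), 'tcp_pos': array([ 0.24530934, -0.57411063,  0.1947321 ]), 'ee_rot': array([[-9.19656903e-01, -3.92721605e-01, -9.59661067e-04],
       [-3.92722767e-01,  9.19654699e-01,  2.01557474e-03],
       [ 9.09970627e-05,  2.23051797e-03, -9.99997508e-01]]), 'wrist_force': array([-0.52067388,  1.16002318,  0.66775203]), 'moment': array([ 0.02397175,  0.0265057 , -0.00561036]), 'gripper_width': 1.0011909078511845}
scene {'fov_y': 55.81968433139816, 'cx': 314.06387362960965, 'cy': 193.37324453117083, 'origin': array([1.04612666, 0.41334273, 0.76869605]), 'attitude': array([[-0.63690923,  0.5649215 , -0.52460493],
       [ 0.77073993,  0.45113328, -0.4499319 ],
       [-0.01750946, -0.69089975, -0.72273851]])}

[... 1649 characters left out ...]
], 0.57)]
knob [([0.399, 0.251, 0.065], 0.53)]
knob_grip [([0.399, 0.25, 0.066], 0.47)]
carton_large [([0.438, -0.026, 0.041], 0.63)]
carton_small [([0.521, -0.055, 0.03], 0.68), ([0.394, 0.249, 0.063], 0.2)]
jar [([0.265, 0.187, 0.054], 0.9), ([0.772, 0.262, 0.049], 0.76), ([0.589, 0.032, 0.047], 0.59)]
stock_carton [([0.544, 0.413, 0.033], 0.9)]
stock_jar []
stapler [([0.753, -0.122, 0.029], 0.56)]
calculator [([0.771, 0.026, 0.013], 0.83)]
marker [([0.676, 0.04, 0.01], 0.4)]
scissors [([0.36, -0.03, 0.006], 0.79), ([0.361, 0.096, 0.017], 0.49)]
tape_roll [([0.357, 0.095, 0.017], 0.77), ([0.591, 0.032, 0.049], 0.52), ([0.768, 0.024, 0.014], 0.15)]
sanitiser [([0.278, -0.369, 0.104], 0.62)]
```

View pics/scene0.png

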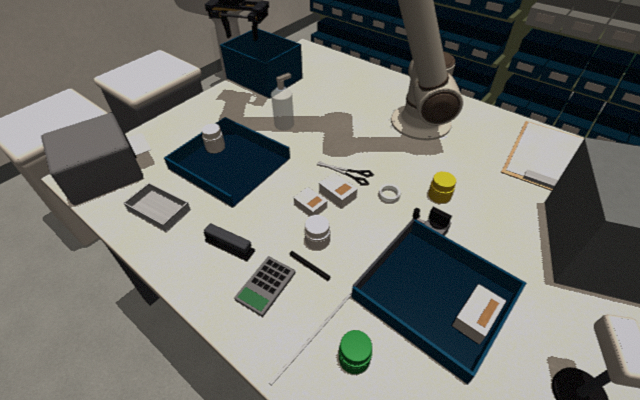

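View pics/side0.png

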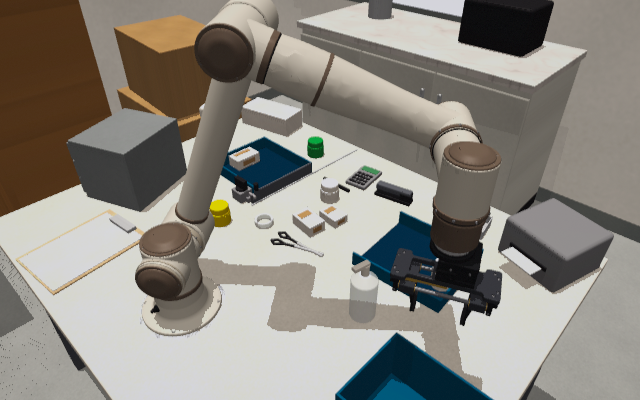

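```bash
cat > h.py <<'E'
import numpy as np,cv2
from station import *
def cloud(n,d,s=None):
    c=get_calibration(n); f=200/np.tan(np.radians(c["fov_y"]/2))
    v,u=np.mgrid[0:400,0:640]
    P=np.stack([(u-c["cx"])/f*d,(v-c["cy"])/f*d,d],-1)
    if n=="wrist":
        M=np.array(c["mount"]);P=P@M[:3,:3].T+M[:3,3]
        return P@s["ee_rot"].T+s["tcp_pos"]
    return P@np.array(c["attitude"]).T+c["origin"]
E
python3 - <<'E'
from h import *
for n in("scene","side"):
    z=np.load(n+"0.npz");d=z["d"];P=cloud(n,d)
    t=(d>0)&(abs(P[...,2])<.03)&(P[...,0]>.3)&(P[...,0]<.9)&(abs(P[...,1])<.45)
    print(n,"table z med",np.median(P[t][:,2]))
    A=np.c_[P[t][:,:2],np.ones(t.sum())];print(np.linalg.lstsq(A,P[t][:,2],rcond=None)[0])
    capture(n)
    for l in ["carton_large","carton_small","jar","stapler","calculator","tape_roll","knob","gate","stock_carton","stock_jar"]:
        for r in cut_out(n,l)[:3]:
            m=r["mask"]&(d>0);Q=P[m]; 
            if len(Q)<10: continue
            h=np.percentile(Q[:,2],95); T=Q[Q[:,2]>h-.006]
            (c,s,a)=cv2.minAreaRect((T[:,:2]*1000).astype(np.float32))
            v,u=np.where(m);print(l,round(r["p"],2),"px",int(u.mean()),int(v.mean()),"top",round(h,3),"rect",np.round(c),np.round(s),round(a,1))
E
```

```text
scene table z med 0.00017023187506570725
[-0.00147832 -0.00063265  0.00292022]
carton_large 0.73 px 337 190 top 0.04 rect [451. -10.] [92. 63.] 81.9
carton_small 0.55 px 310 202 top 0.032 rect [531. -41.] [75. 56.] 85.5
jar 0.92 px 355 352 top 0.068 rect [787. 285.] [58. 58.] 50.7
jar 0.91 px 317 232 top 0.067 rect [609.  45.] [59. 57.] 84.2
jar 0.72 px 442 187 top 0.068 rect [279. 214.] [55. 60.] 60.9
stapler 0.96 px 228 241 top 0.048 rect [ 760. -112.] [ 29. 124.] 12.0
stapler 0.18 px 438 218 top 0.081 rect [406. 262.] [49. 17.] 89.0
calculator 0.65 px 265 285 top 0.017 rect [783.  37.] [130.  80.] 8.3
tape_roll 0.67 px 389 193 top 0.021 rect [366. 105.] [58. 57.] 85.9
knob 0.59 px 439 218 top 0.081 rect [406. 263.] [17. 50.] 4.8
gate 0.75 px 386 252 top 0.06 rect [431. 213.] [12. 11.] 81.0
stock_carton 0.57 px 479 313 top 0.042 rect [555. 437.] [ 60. 102.] 88.5
stock_jar 0.97 px 212 138 top 0.075 rect [ 530. -443.] [51. 56.] 16.5
side table z med 0.0020282962394947424
[0.00131009 0.00320378 0.00324966]
carton_large 0.6 px 308 221 top 0.042 rect [448. -16.] [97. 62.] 84.2
carton_la
[... 445 characters left out ...]
 34. 125.] 11.3
stapler 0.48 px 438 287 top 0.013 rect [ 508. -446.] [48. 20.] 71.9
calculator 0.81 px 363 176 top 0.02 rect [781.  30.] [132.  81.] 8.6
calculator 0.58 px 393 192 top 0.05 rect [ 756. -120.] [ 31. 123.] 11.6
calculator 0.53 px 362 292 top 0.177 rect [ 285. -356.] [17. 46.] 73.0
tape_roll 0.65 px 263 220 top 0.023 rect [362.  97.] [59. 58.] 43.2
knob 0.68 px 240 183 top 0.083 rect [403. 257.] [19. 51.] 2.2
gate 0.9 px 279 182 top 0.053 rect [543. 201.] [ 19. 255.] 88.4
stock_carton 0.88 px 244 157 top 0.044 rect [551. 431.] [65. 96.] 85.1
stock_carton 0.26 px 262 220 top 0.023 rect [363.  96.] [55. 58.] 27.8
stock_jar 0.59 px 438 288 top 0.012 rect [ 500. -459.] [ 8. 20.] 3.8
```

```bash
python3 - <<'E'
from h import *
for n in("scene","side"):
    z=np.load(n+"0.npz");d=z["d"];P=cloud(n,d);ok=d>0
    def box(nm,x0,x1,y0,y1,z0,z1):
        m=ok&(P[...,0]>x0)&(P[...,0]<x1)&(P[...,1]>y0)&(P[...,1]<y1)&(P[...,2]>z0)&(P[...,2]<z1)
        Q=P[m]
        if len(Q)<5: print(n,nm,"none");return
        c,s,a=cv2.minAreaRect((Q[:,:2]*1000).astype(np.float32)); print(n,nm,len(Q),np.round(c),np.round(s),round(a,1),"xy pct",np.round(np.percentile(Q[:,:2],[2,98],axis=0)*1000).tolist())
    box("binL wall",.40,.72,.19,.52,.041,.052)
    box("binL far wall",.44,.70,.46,.52,.041,.052)
    box("binR wall",.40,.70,-.55,-.15,.041,.052)
    box("post",.41,.47,.19,.235,.058,.085)
    box("knob",.36,.46,.23,.31,.072,.09)
    box("gate",.46,.70,.19,.235,.035,.052)
    Q=P;col=z["p"].astype(int)
    m=ok&(P[...,2]<.025)&(col.sum(-1)<200)&(P[...,0]>.3)&(P[...,0]<.46)&(P[...,1]>-.13)&(P[...,1]<.07)
    print("scissors dark",np.round(np.percentile(P[m][:,:2],[1,50,99],axis=0)*1000).tolist())
    capture(n)
    for r in cut_out(n,"scissors")[:1]:
        q=P[r["mask"]&ok];c,s,a=cv2.minAreaRect((q[:,:2]*1000).astype(np.float32));print("sc",c,s,a,np.round(np.percentile(q,[1,99],axis=0)*1000).tolist())
p=cv2.imread("pics/scene0.png");a=cv2.resize(p[150:300,270:470],(800,600),interpolation=cv2.INTER_CUBIC);cv2.imwrite("pics/crop.png",a)
E
```

```text
scene binL wall 2093 [550. 344.] [279. 278.] 88.1 xy pct [[414.0, 204.0], [691.0, 483.0]]
scene binL far wall 505 [566. 470.] [ 26. 252.] 88.2 xy pct [[443.0, 461.0], [692.0, 485.0]]
scene binR wall 521 [ 550. -351.] [256. 280.] 3.6 xy pct [[421.0, -489.0], [682.0, -215.0]]
scene post 51 [430. 212.] [15. 15.] 49.1 xy pct [[421.0, 205.0], [436.0, 219.0]]
scene knob 148 [406. 262.] [17. 50.] 4.8 xy pct [[398.0, 239.0], [414.0, 287.0]]
scene gate 383 [574. 208.] [226.  32.] 5.3 xy pct [[466.0, 202.0], [684.0, 231.0]]
scissors dark [[321.0, -43.0], [358.0, -0.0], [378.0, 31.0]]
sc (349.46868896484375, -51.80503845214844) (71.45947265625, 163.71324157714844) 3.111469030380249 [[316.0, -128.0, -3.0], [385.0, 27.0, 10.0]]
side binL wall 546 [549. 341.] [291. 283.] 87.6 xy pct [[418.0, 197.0], [688.0, 478.0]]
side binL far wall 90 [603. 471.] [ 23. 183.] 89.1 xy pct [[514.0, 462.0], [689.0, 483.0]]
side binR wall 280 [ 550. -354.] [258. 277.] 3.3 xy pct [[416.0, -498.0], [675.0, -217.0]]
side post 31 [417. 213.] [20. 38.] 47.1 xy pct [[414.0, 199.0], [433.0, 222.0]]
side knob 63 [403. 257.] [19. 51.] 2.2 xy pct [[394.0, 232.0], [412.0, 279.0]]
side gate 217 [575. 203.] [222.  40.] 6.4 xy pct [[466.0, 194.0], [681.0, 230.0]]
scissors dark [[316.0, -62.0], [356.0, -12.0], [456.0, 22.0]]
sc (350.4969482421875, -58.42552947998047) (63.11928176879883, 169.483154296875) 3.8559210300445557 [[317.0, -139.0, -1.0], [384.0, 22.0, 13.0]]
```

View pics/crop.png

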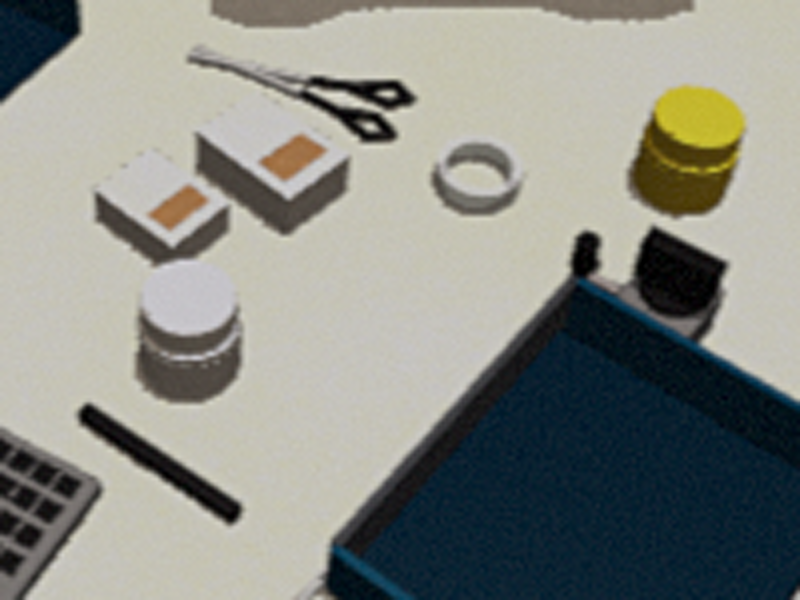

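Call:
arm_command:
  rows:
    - {"travel":[0,0,-3],"roll":0,"fingers":40}
    - {"travel":[-38.2,24.5,-3],"roll":-65,"fingers":40}
    - {"travel":[-38.2,24.5,-3],"roll":-65,"fingers":40}
    - {"travel":[-38.2,24.5,-3],"roll":-65,"fingers":40}
    - {"travel":[-38.2,24.5,-3],"roll":-65,"fingers":40}
    - {"travel":[-38.2,24.5,-3],"roll":-65,"fingers":40}
    - {"travel":[-38.2,24.5,-3],"roll":-65,"fingers":40}
    - {"travel":[-38.2,24.5,-3],"roll":-65,"fingers":40}
    - {"travel":[-38.2,24.5,-3],"roll":-65,"fingers":40}
    - {"travel":[-38.2,24.5,-3],"roll":-65,"fingers":40}

```text
time_s: 4.1
tcp_pos: [0.4994, -0.2006, 0.2263]
ee_rot: [[-0.031, -1.0, 0.001], [-1.0, 0.031, -0.0], [0.0, -0.001, -1.0]]
wrist_force: [1.6, -0.2, -0.1]
gripper_width: 0.407
```

Call:
arm_command:
  rows:
    - {"travel":[-45.8,10.9,6],"roll":0,"fingers":40}
    - {"travel":[-45.8,10.9,6],"roll":0,"fingers":40}
    - {"travel":[-45.8,10.9,6],"roll":0,"fingers":40}
    - {"travel":[-45.8,10.9,6],"roll":0,"fingers":40}
    - {"travel":[-45.8,10.9,6],"roll":0,"fingers":40}
    - {"travel":[-45.8,10.9,6],"roll":0,"fingers":40}
    - {"travel":[-45.8,10.9,6],"roll":0,"fingers":40}
    - {"travel":[-45.8,10.9,6],"roll":0,"fingers":40}
    - {"travel":[-45.8,10.9,6],"roll":0,"fingers":40}
    - {"travel":[-45.8,10.9,6],"roll":0,"fingers":40}

```text
time_s: 5.1
tcp_pos: [0.4036, 0.2621, 0.1657]
ee_rot: [[-0.029, -1.0, 0.0], [-1.0, 0.029, 0.001], [-0.001, -0.0, -1.0]]
wrist_force: [-0.5, 0.5, -1.0]
gripper_width: 0.401
```

```bash
python3 - <<'E'
from h import *
s=sense();print(s["tcp_pos"],s["joints"])
p,d=capture("wrist");cv2.imwrite("pics/w1.png",p[:,:,::-1]);P=cloud("wrist",d,s)
np.savez("w1.npz",p=p,d=d,P=P)
for nm,b in dict(knob=(.36,.46,.22,.31,.070,.09),post=(.41,.47,.19,.24,.062,.080)).items():
    x0,x1,y0,y1,z0,z1=b;m=(d>0)&(P[...,0]>x0)&(P[...,0]<x1)&(P[...,1]>y0)&(P[...,1]<y1)&(P[...,2]>z0)&(P[...,2]<z1)
    Q=P[m];print(nm,len(Q),len(Q)>5 and cv2.minAreaRect((Q[:,:2]*1000).astype(np.float32)),len(Q)>5 and np.median(Q,axis=0))
E
```

```text
[0.40355883 0.2620698  0.16566846] [ 5.23950244e+01  9.48605105e+00 -2.17837024e+01 -9.16977441e-04
 -5.86866082e+01 -5.40703454e+01]
knob 1153 ((403.34942626953125, 259.81756591796875), (16.00249671936035, 49.93479537963867), 0.335597425699234) [0.4033555  0.25798887 0.07897359]
post 339 ((422.4714050292969, 221.5765380859375), (15.326040267944336, 40.87660598754883), 16.347631454467773) [0.42546785 0.20923499 0.07292105]
```

View pics/w1.png

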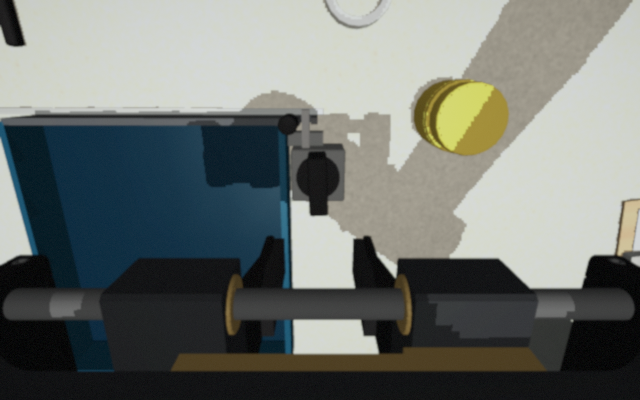

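Call:
arm_command:
  rows:
    - {"travel":[0.2,0,4],"roll":0,"fingers":40}
    - {"travel":[0.2,0,8],"roll":0,"fingers":40}
    - {"travel":[0.2,0,10.8],"roll":0,"fingers":40}
    - {"travel":[0.2,0,10.8],"roll":0,"fingers":10}
    - {"travel":[0.2,0,10.8],"roll":0,"fingers":10}
    - {"travel":[0.2,0,10.8],"roll":0,"fingers":10}
    - {"travel":[0.2,0,10.8],"roll":0,"fingers":10}
    - {"travel":[0.2,0,10.8],"roll":0,"fingers":10}

```text
time_s: 5.95
tcp_pos: [0.405, 0.2575, 0.0592]
ee_rot: [[-0.033, -0.999, 0.002], [-0.999, 0.033, 0.002], [-0.002, -0.002, -1.0]]
wrist_force: [0.3, 0.1, 0.1]
gripper_width: 0.116
```

Call:
arm_command:
  rows:
    - {"travel":[0,0,0],"roll":0,"fingers":0}
    - {"travel":[0,0,0],"roll":0,"fingers":0}
    - {"travel":[0,0,0],"roll":0,"fingers":0}
    - {"travel":[0,0,0],"roll":0,"fingers":0}

```text
time_s: 6.35
tcp_pos: [0.4043, 0.2568, 0.0579]
ee_rot: [[-0.033, -0.999, -0.0], [-0.999, 0.033, 0.0], [-0.0, 0.0, -1.0]]
wrist_force: [-0.6, -0.8, 0.0]
gripper_width: -0.0
```

```bash
python3 - <<'E'
from h import *
s=sense();print(s["tcp_pos"],s["gripper_width"],s["wrist_force"])
p,d=capture("wrist");cv2.imwrite("pics/w2.png",p[:,:,::-1])
E
```

```text
[0.40433853 0.25683594 0.05786168] -2.7690860987419022e-05 [-0.58893624 -0.76211539  0.02982855]
```

View pics/w2.png

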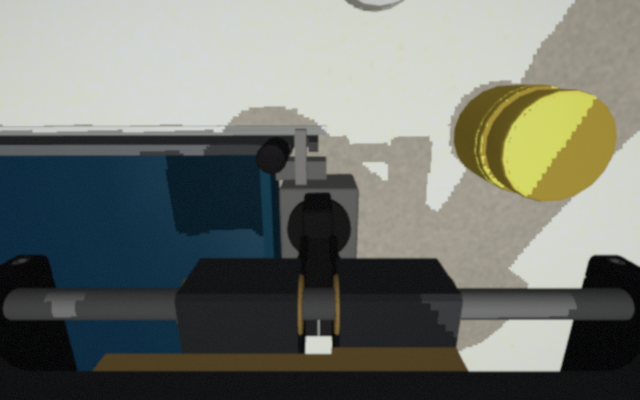

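```bash
python3 - <<'E'
from h import *
s=sense();c=get_calibration("wrist");print(c);f=200/np.tan(np.radians(c["fov_y"]/2));M=np.array(c["mount"])
def pj(q):
    t=s["ee_rot"].T@(np.array(q)-s["tcp_pos"]);k=M[:3,:3].T@(t-M[:3,3]);return np.round([k[0]/k[2]*f+c["cx"],k[1]/k[2]*f+c["cy"],k[2]],3)
print("tcp",pj(s["tcp_pos"]),"tip",pj(s["tcp_pos"]-[0,0,.011]),"bar",pj([.403,.235,.08]),pj([.403,.285,.08]))
p,d=capture("wrist");P=cloud("wrist",d,s)
for v in(200,215,230,250,270,285,300,315,330,345,360):print(v,d[v,318].round(3),P[v,318].round(3))
p,d=capture("scene");cv2.imwrite("pics/s2.png",cv2.resize(p[130:280,360:560,::-1],(800,600),interpolation=cv2.INTER_CUBIC))
E
```

```text
{'fov_y': 59.62697289606251, 'cx': 318.22533238148765, 'cy': 195.75737352106424, 'mount': array([[-3.54705417e-04, -9.53179526e-01, -3.02404804e-01,
         8.21634763e-02],
       [ 9.99999423e-01, -6.44680507e-04,  8.59083732e-04,
         4.32937019e-04],
       [-1.01381551e-03, -3.02404325e-01,  9.53179205e-01,
        -1.87971346e-01],
       [ 0.00000000e+00,  0.00000000e+00,  0.00000000e+00,
         1.00000000e+00]])}
tcp [3.17209e+02 2.32494e+02 2.04000e-01] tip [3.17239e+02 2.25286e+02 2.15000e-01] bar [3.18310e+02 2.10277e+02 1.76000e-01] [3.21302e+02 2.95999e+02 1.91000e-01]
200 0.193 [0.403 0.235 0.063]
215 0.177 [0.403 0.238 0.08 ]
230 0.18 [0.404 0.246 0.079]
250 0.163 [0.404 0.248 0.098]
270 0.157 [0.404 0.254 0.106]
285 0.158 [0.404 0.261 0.107]
300 0.088 [0.403 0.226 0.17 ]
315 0.088 [0.403 0.23  0.171]
330 0.0 [0.401 0.175 0.246]
345 0.3 [ 0.408  0.387 -0.001]
360 0.08 [0.403 0.235 0.181]
```

View pics/s2.png

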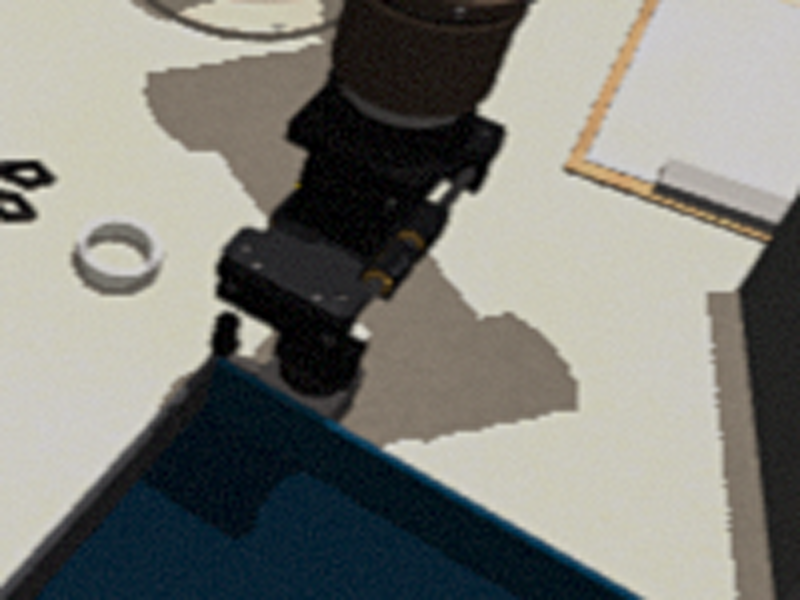

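Call:
arm_command:
  rows:
    - {"travel":[0,0,0],"roll":-4,"fingers":0}
    - {"travel":[0,0,0],"roll":-9,"fingers":0}
    - {"travel":[0,0,0],"roll":-14,"fingers":0}
    - {"travel":[0,0,0],"roll":-19,"fingers":0}
    - {"travel":[0,0,0],"roll":-24,"fingers":0}
    - {"travel":[0,0,0],"roll":-30,"fingers":0}
    - {"travel":[0,0,0],"roll":-30,"fingers":0}

```text
time_s: 7.2
tcp_pos: [0.4044, 0.2568, 0.0578]
ee_rot: [[0.471, -0.882, -0.0], [-0.882, -0.471, -0.0], [0.0, 0.0, -1.0]]
wrist_force: [-0.1, 0.5, 0.0]
gripper_width: 0.003
```

```bash
python3 - <<'E'
from h import *
s=sense();print(s["tcp_pos"],s["gripper_width"],s["wrist_force"],s["moment"])
p,d=capture("wrist");a=np.clip(p[150:380,200:440,::-1].astype(float)*2.5,0,255).astype(np.uint8);cv2.imwrite("pics/w3.png",cv2.resize(a,(626,600),interpolation=cv2.INTER_CUBIC))
E
```

```text
[0.40437054 0.25683864 0.05781745] 0.0033888394225438335 [-0.11858678  0.52320015  0.04656232] [-0.05413459  0.1199555  -0.03550001]
```

View pics/w3.png

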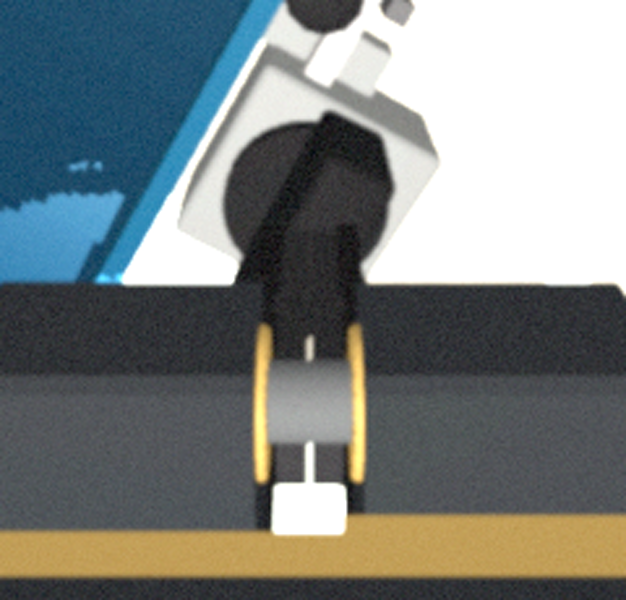

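```bash
python3 - <<'E'
from h import *
s=sense();p,d=capture("wrist");P=cloud("wrist",d,s);T=(P-s["tcp_pos"])@s["ee_rot"]
for v in range(226,300,6):print(v,d[v,310].round(3),T[v,310].round(3),T[v,326].round(3),p[v,310])
E
```

```text
226 0.196 [ 0.007 -0.005 -0.007] [ 0.013  0.004 -0.021] [11 10 10]
232 0.187 [ 0.007 -0.005 -0.015] [ 0.009  0.004 -0.021] [10 12 10]
238 0.178 [ 0.008 -0.004 -0.025] [ 0.009  0.004 -0.027] [18 15 18]
244 0.17 [ 0.008 -0.004 -0.033] [ 0.008  0.004 -0.032] [16 14 16]
250 0.164 [ 0.008 -0.004 -0.039] [ 0.008  0.003 -0.039] [18 17 20]
256 0.158 [ 0.008 -0.004 -0.046] [ 0.008  0.003 -0.046] [14 14 14]
262 0.152 [ 0.009 -0.004 -0.052] [ 0.008  0.003 -0.051] [16 17 16]
268 0.148 [ 0.008 -0.004 -0.056] [ 0.008  0.003 -0.056] [15 18 18]
274 0.143 [ 0.008 -0.004 -0.062] [ 0.008  0.003 -0.061] [21 21 20]
280 0.138 [ 0.009 -0.003 -0.067] [ 0.008  0.003 -0.066] [15 17 16]
286 0.133 [ 0.009 -0.003 -0.071] [ 0.009  0.003 -0.071] [15 16 16]
292 0.09 [ 0.031 -0.002 -0.11 ] [ 0.032  0.002 -0.111] [45 46 45]
298 0.088 [ 0.031 -0.002 -0.112] [ 0.031  0.002 -0.112] [58 58 59]
```

```bash
python3 - <<'E'
from h import *
z=np.load("w1.npz");d=z["d"];c=get_calibration("wrist");M=np.array(c["mount"]);f=200/np.tan(np.radians(c["fov_y"]/2))
v,u=np.mgrid[0:400,0:640];P=np.stack([(u-c["cx"])/f*d,(v-c["cy"])/f*d,d],-1)@M[:3,:3].T+M[:3,3]
m=(d>0)&(d<.215)&(v>150)&(abs(P[...,1])<.05)&(P[...,2]>-.1)
print(m.sum(),np.percentile(P[m],[0,1,50,99,100],axis=0).round(3)); T=P[m]
for lo in np.arange(-.08,.03,.01):
    q=T[(T[:,2]>=lo)&(T[:,2]<lo+.01)]
    if len(q):
        l=q[q[:,1]<0];r=q[q[:,1]>0]
        print(lo.round(2),len(q),"x",np.round([q[:,0].min(),q[:,0].max()],3),"L",len(l) and np.round([l[:,1].min(),l[:,1].max()],3),"R",len(r) and np.round([r[:,1].min(),r[:,1].max()],3))
for uu in(262,268,274,362,368):print(uu,[(int(vv),float(d[vv,uu].round(3))) for vv in range(220,262,4)])
E
```

```text
4659 [[-0.013 -0.046 -0.1  ]
 [-0.011 -0.029 -0.099]
 [ 0.008  0.017 -0.064]
 [ 0.012  0.028 -0.027]
 [ 0.036  0.044 -0.025]]
-0.08 837 x [-0.013  0.011] L [-0.029 -0.017] R [0.017 0.029]
-0.07 896 x [-0.012  0.011] L [-0.03  -0.017] R [0.017 0.03 ]
-0.06 708 x [-0.005  0.011] L [-0.029 -0.017] R [0.017 0.029]
-0.05 598 x [-0.01   0.011] L [-0.027 -0.017] R [0.017 0.027]
-0.04 519 x [-0.011  0.011] L [-0.026 -0.017] R [0.017 0.026]
-0.03 197 x [-0.011  0.01 ] L [-0.026 -0.017] R [0.017 0.026]
262 [(220, 0.3799999952316284), (224, 0.38199999928474426), (228, 0.382999986410141), (232, 0.382999986410141), (236, 0.38600000739097595), (240, 0.3869999945163727), (244, 0.3889999985694885), (248, 0.16300000250339508), (252, 0.15800000727176666), (256, 0.1550000011920929), (260, 0.15199999511241913)]
268 [(220, 0.3790000081062317), (224, 0.3799999952316284), (228, 0.3840000033378601), (232, 0.3840000033378601), (236, 0.17499999701976776), (240, 0.17000000178813934), (244, 0.16599999368190765), (248, 0.16200000047683716), (252, 0.1589999943971634), (256, 0.15399999916553497), (260, 0.153999999
[... 237 characters left out ...]
252, 0.16099999845027924), (256, 0.15800000727176666), (260, 0.1550000011920929)]
362 [(220, 0.38100001215934753), (224, 0.38199999928474426), (228, 0.382999986410141), (232, 0.3840000033378601), (236, 0.38499999046325684), (240, 0.17399999499320984), (244, 0.17000000178813934), (248, 0.16599999368190765), (252, 0.1599999964237213), (256, 0.15800000727176666), (260, 0.1550000011920929)]
368 [(220, 0.3799999952316284), (224, 0.38199999928474426), (228, 0.38199999928474426), (232, 0.38499999046325684), (236, 0.17499999701976776), (240, 0.17100000381469727), (244, 0.16699999570846558), (248, 0.16200000047683716), (252, 0.15800000727176666), (256, 0.15700000524520874), (260, 0.1550000011920929)]
```

Call:
arm_command:
  rows:
    - {"travel":[-0.3,-0.1,-1],"roll":8,"fingers":45}
    - {"travel":[-0.3,-0.1,-1],"roll":16,"fingers":45}
    - {"travel":[-0.3,-0.1,-1],"roll":24,"fingers":45}
    - {"travel":[-0.3,-0.1,-1],"roll":29,"fingers":45}
    - {"travel":[-0.3,-0.1,-1],"roll":29,"fingers":45}
    - {"travel":[-0.3,-0.1,1],"roll":29,"fingers":45}
    - {"travel":[-0.3,-0.1,3.6],"roll":29,"fingers":45}
    - {"travel":[-0.3,-0.1,3.6],"roll":29,"fingers":45}
    - {"travel":[-0.3,-0.1,3.6],"roll":29,"fingers":0}
    - {"travel":[-0.3,-0.1,3.6],"roll":29,"fingers":0}

```text
time_s: 8.3
tcp_pos: [0.4039, 0.26, 0.0225]
ee_rot: [[-0.015, -1.0, 0.0], [-1.0, 0.015, 0.0], [-0.0, -0.0, -1.0]]
wrist_force: [0.3, -0.3, 0.6]
gripper_width: 0.344
```

Call:
arm_command:
  rows:
    - {"travel":[0,0,0],"roll":0,"fingers":0}
    - {"travel":[0,0,0],"roll":0,"fingers":0}
    - {"travel":[0,0,0],"roll":0,"fingers":0}

```text
time_s: 8.6
tcp_pos: [0.4043, 0.2601, 0.0225]
ee_rot: [[-0.015, -1.0, 0.001], [-1.0, 0.015, 0.001], [-0.001, -0.001, -1.0]]
wrist_force: [0.9, -0.7, 2.1]
gripper_width: 0.185
```

Stopped at 16 mm: the bar is held. Turn it.

Call:
arm_command:
  rows:
    - {"travel":[0,0,0],"roll":-8,"fingers":0}
    - {"travel":[0,0,0],"roll":-16,"fingers":0}
    - {"travel":[0,0,0],"roll":-24,"fingers":0}
    - {"travel":[0,0,0],"roll":-32,"fingers":0}
    - {"travel":[0,0,0],"roll":-40,"fingers":0}
    - {"travel":[0,0,0],"roll":-48,"fingers":0}
    - {"travel":[0,0,0],"roll":-56,"fingers":0}
    - {"travel":[0,0,0],"roll":-64,"fingers":0}
    - {"travel":[0,0,0],"roll":-72,"fingers":0}
    - {"travel":[0,0,0],"roll":-79,"fingers":0}

```text
time_s: 9.6
tcp_pos: [0.4032, 0.2592, 0.0225]
ee_rot: [[0.98, -0.201, -0.001], [-0.201, -0.98, -0.001], [-0.001, 0.001, -1.0]]
wrist_force: [-1.7, -2.8, 6.4]
gripper_width: 0.183
```

Call:
arm_command:
  rows:
    - {"travel":[0,0,0],"roll":-4,"fingers":0}
    - {"travel":[0,0,0],"roll":-6,"fingers":0}
    - {"travel":[0,0,0],"roll":-6,"fingers":0}

```text
time_s: 9.9
tcp_pos: [0.4032, 0.2591, 0.0225]
ee_rot: [[0.995, -0.102, -0.001], [-0.102, -0.995, -0.001], [-0.001, 0.002, -1.0]]
wrist_force: [-2.3, -2.4, 5.7]
gripper_width: 0.183
```

Call:
arm_command:
  rows:
    - {"travel":[0,0,0],"roll":0,"fingers":35}
    - {"travel":[0,0,0],"roll":0,"fingers":35}
    - {"travel":[0,0,0],"roll":0,"fingers":35}
    - {"travel":[0,0,-4],"roll":0,"fingers":35}
    - {"travel":[0,0,-8],"roll":0,"fingers":35}
    - {"travel":[0,0,-9],"roll":0,"fingers":35}

```text
time_s: 10.5
tcp_pos: [0.4059, 0.2622, 0.116]
ee_rot: [[0.995, -0.101, 0.006], [-0.101, -0.995, 0.006], [0.005, -0.007, -1.0]]
wrist_force: [0.9, 1.1, 0.3]
gripper_width: 0.347
```

```bash
python3 - <<'E'
from h import *
s=sense();print(s["tcp_pos"],s["ee_rot"].round(3).tolist(),s["gripper_width"],s["joints"].round(0))
p,d=capture("scene");P=cloud("scene",d)
p,d2=capture("wrist");P2=cloud("wrist",d2,s)
for d,P in((d,P),(d2,P2)):
  for nm,b in dict(knob=(.36,.46,.235,.31,.070,.09),post=(.39,.47,.19,.225,.062,.080)).items():
    x0,x1,y0,y1,z0,z1=b;m=(d>0)&(P[...,0]>x0)&(P[...,0]<x1)&(P[...,1]>y0)&(P[...,1]<y1)&(P[...,2]>z0)&(P[...,2]<z1)
    Q=P[m];print(nm,len(Q),len(Q)>5 and cv2.minAreaRect((Q[:,:2]*1000).astype(np.float32)))
E
```

```text
[0.40594822 0.26215933 0.11598172] [[0.995, -0.101, 0.006], [-0.101, -0.995, 0.006], [0.005, -0.007, -1.0]] 0.34668501556545234 [ 52.  13. -26.   0. -51.  32.]
knob 133 ((405.65496826171875, 262.908203125), (14.80931568145752, 51.506988525390625), 84.42738342285156)
post 46 ((428.86712646484375, 212.1103057861328), (14.09528636932373, 15.374407768249512), 50.83106994628906)
knob 1643 ((404.3747863769531, 260.32208251953125), (15.903953552246094, 49.801239013671875), 83.98680114746094)
post 474 ((427.2826232910156, 209.89126586914062), (15.29883861541748, 15.115470886230469), 42.83052444458008)
```

Call:
arm_command:
  rows:
    - {"travel":[2.7,4.95,0],"roll":85,"fingers":40}
    - {"travel":[2.7,4.95,0],"roll":85,"fingers":40}
    - {"travel":[2.7,4.95,0],"roll":85,"fingers":40}
    - {"travel":[2.7,4.95,0],"roll":85,"fingers":40}
    - {"travel":[2.7,4.95,0],"roll":85,"fingers":40}
    - {"travel":[2.7,4.95,0],"roll":85,"fingers":40}
    - {"travel":[2.7,4.95,0],"roll":85,"fingers":40}
    - {"travel":[2.7,4.95,0],"roll":85,"fingers":40}
    - {"travel":[2.7,4.95,0],"roll":85,"fingers":40}
    - {"travel":[2.7,4.95,0],"roll":85,"fingers":40}

```text
time_s: 11.6
tcp_pos: [0.4245, 0.2071, 0.1098]
ee_rot: [[-0.021, -1.0, -0.003], [-1.0, 0.021, -0.002], [0.003, 0.003, -1.0]]
wrist_force: [0.4, 0.3, 0.6]
gripper_width: 0.395
```

Call:
arm_command:
  rows:
    - {"travel":[0,0,0],"roll":0,"fingers":40}
    - {"travel":[0,0,4.5],"roll":0,"fingers":40}
    - {"travel":[0,0,9],"roll":0,"fingers":40}
    - {"travel":[0,0,9],"roll":0,"fingers":40}

```text
time_s: 12.0
tcp_pos: [0.4259, 0.2077, 0.0194]
ee_rot: [[-0.01, -1.0, -0.001], [-1.0, 0.01, -0.003], [0.003, 0.001, -1.0]]
wrist_force: [0.2, 0.4, -0.1]
gripper_width: 0.398
```

Call:
arm_command:
  rows:
    - {"travel":[0,0,-0.5],"roll":0,"fingers":40}
    - {"travel":[0,-1.5,-0.5],"roll":0,"fingers":40}
    - {"travel":[0,-3,-0.5],"roll":0,"fingers":40}
    - {"travel":[0,-4.5,-0.5],"roll":0,"fingers":40}
    - {"travel":[0,-6,-0.5],"roll":0,"fingers":40}
    - {"travel":[0,-7.5,-0.5],"roll":0,"fingers":40}
    - {"travel":[0.1,-9,-0.5],"roll":0,"fingers":40}
    - {"travel":[0.1,-10.5,-0.5],"roll":0,"fingers":40}
    - {"travel":[0.1,-12,-0.5],"roll":0,"fingers":40}
    - {"travel":[0.1,-13.5,-0.5],"roll":0,"fingers":40}

```text
time_s: 13.0
tcp_pos: [0.559, 0.2036, 0.0263]
ee_rot: [[-0.014, -1.0, -0.005], [-1.0, 0.014, -0.002], [0.002, 0.005, -1.0]]
wrist_force: [-1.9, -1.2, 0.4]
gripper_width: 0.396
```

Call:
arm_command:
  rows:
    - {"travel":[0,-1.5,0],"roll":0,"fingers":40}
    - {"travel":[0,-3,0],"roll":0,"fingers":40}
    - {"travel":[0,-4.5,0],"roll":0,"fingers":40}
    - {"travel":[0,-6,0],"roll":0,"fingers":40}
    - {"travel":[0,-7.5,0],"roll":0,"fingers":40}
    - {"travel":[0.1,-9,0],"roll":0,"fingers":40}
    - {"travel":[0.1,-10.2,0],"roll":0,"fingers":40}
    - {"travel":[0.1,-11.2,0],"roll":0,"fingers":40}
    - {"travel":[0.1,-11.8,0],"roll":0,"fingers":40}
    - {"travel":[0.1,-12.2,0],"roll":0,"fingers":40}

```text
time_s: 14.0
tcp_pos: [0.6821, 0.2016, 0.0263]
ee_rot: [[-0.015, -1.0, -0.002], [-1.0, 0.015, -0.001], [0.001, 0.002, -1.0]]
wrist_force: [-2.2, -0.9, 0.1]
gripper_width: 0.402
```

```bash
python3 - <<'E'
from h import *
s=sense();print(s["tcp_pos"],s["wrist_force"],s["gripper_width"])
p,d=capture("wrist");P=cloud("wrist",d,s);cv2.imwrite("pics/w4.png",p[:,:,::-1])
x0=s["tcp_pos"][0]
for X in (x0,):
    m=(d>0)&(abs(P[...,0]-X)<.04)&(abs(P[...,1]-.205)<.02)&(P[...,2]>.06)&(P[...,2]<.08)&(np.mgrid[0:400,0:640][0]<240)
    Q=P[m];print(len(Q),len(Q)>5 and cv2.minAreaRect((Q[:,:2]*1000).astype(np.float32)))
p,d=capture("scene");P=cloud("scene",d)
m=(d>0)&(P[...,0]>.5)&(abs(P[...,1]-.205)<.02)&(P[...,2]>.035)&(P[...,2]<.054)
Q=P[m];print(len(Q),np.percentile(Q,[1,99],axis=0).round(3))
cv2.imwrite("pics/s4.png",p[:,:,::-1])
E
```

```text
[0.68213717 0.20162371 0.02627625] [-2.17534337 -0.92502999  0.12978164] 0.40220588640501725
0 False
462 [[0.683 0.193 0.036]
 [0.924 0.223 0.047]]
```

Call:
arm_command:
  rows:
    - {"travel":[0,-0.3,0],"roll":0,"fingers":40}
    - {"travel":[0,-0.5,0],"roll":0,"fingers":40}
    - {"travel":[0,-0.6,0],"roll":0,"fingers":40}
    - {"travel":[0,-0.6,0],"roll":0,"fingers":40}

```text
time_s: 14.5
tcp_pos: [0.6851, 0.202, 0.0265]
ee_rot: [[-0.015, -1.0, -0.007], [-1.0, 0.015, -0.001], [0.001, 0.007, -1.0]]
wrist_force: [-7.3, 1.4, 3.4]
gripper_width: 0.4
```

Call:
arm_command:
  rows:
    - {"travel":[0,0.3,0],"roll":0,"fingers":40}
    - {"travel":[0,0.3,-5],"roll":0,"fingers":85}
    - {"travel":[0,0.3,-9],"roll":0,"fingers":85}
    - {"travel":[19.3,23,-9],"roll":6,"fingers":85}
    - {"travel":[19.3,23,-9],"roll":6,"fingers":85}
    - {"travel":[19.3,23,-9],"roll":6,"fingers":85}
    - {"travel":[19.3,23,-9],"roll":6,"fingers":85}
    - {"travel":[19.3,23,-9],"roll":6,"fingers":85}
    - {"travel":[19.3,23,-9],"roll":6,"fingers":85}
    - {"travel":[19.3,23,-9],"roll":6,"fingers":85}

```text
time_s: 15.5
tcp_pos: [0.4511, 0.0098, 0.1172]
ee_rot: [[-0.122, -0.992, -0.001], [-0.992, 0.122, 0.001], [-0.0, 0.001, -1.0]]
wrist_force: [0.0, 0.3, 0.2]
gripper_width: 0.848
```

```bash
cat > look.py <<'E'
from h import *
import sys
def rects(nm):
    s=sense();print(s["tcp_pos"].round(4),s["ee_rot"][:,1].round(3),s["joints"].round(0))
    p,d=capture("wrist");P=cloud("wrist",d,s);cv2.imwrite(f"pics/{nm}.png",p[:,:,::-1])
    z=((P[...,2]>.022)&(P[...,2]<.085)&(d>.21)&(P[...,1]<.2)).astype(np.uint8)
    z=cv2.morphologyEx(z,cv2.MORPH_OPEN,np.ones((3,3),np.uint8))
    n,L,st,_=cv2.connectedComponentsWithStats(z)
    for i in range(1,n):
        if st[i,4]<150: continue
        Q=P[L==i];h=np.percentile(Q[:,2],95);T=Q[Q[:,2]>h-.007]
        c,w,a=cv2.minAreaRect((T[:,:2]*1000).astype(np.float32));print("px",st[i,:4],"top",h.round(3),np.round(c,1),np.round(w,1),round(a,1))
if __name__=="__main__":rects(sys.argv[1])
E
python3 look.py w5
```

```text
[0.4511 0.0098 0.1172] [-0.992  0.122  0.001] [ 22.  10. -29.  -0. -51. -29.]
px [168  84  83  98] top 0.03 [529.5 -44.8] [75.1 55.6] 84.9
px [276 105  80 114] top 0.038 [450.1 -12.4] [90.  60.2] 82.5
px [ 85 210 100  59] top 0.066 [603.3  24.5] [23.1 56.9] 80.3
```

View pics/w5.png

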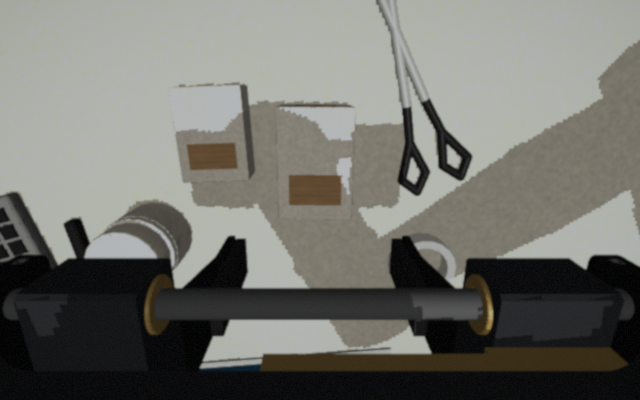

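Call:
arm_command:
  rows:
    - {"travel":[-0.3,-0.2,5],"roll":0,"fingers":85}
    - {"travel":[-0.3,-0.2,9.5],"roll":0,"fingers":85}
    - {"travel":[-0.3,-0.2,12.5],"roll":0,"fingers":85}
    - {"travel":[-0.3,-0.2,13.4],"roll":0,"fingers":85}
    - {"travel":[-0.3,-0.2,13.4],"roll":0,"fingers":0}
    - {"travel":[-0.3,-0.2,13.4],"roll":0,"fingers":0}
    - {"travel":[-0.3,-0.2,13.4],"roll":0,"fingers":0}
    - {"travel":[-0.3,-0.2,13.4],"roll":0,"fingers":0}
    - {"travel":[-0.3,-0.2,13.4],"roll":0,"fingers":0}

```text
time_s: 16.45
tcp_pos: [0.4595, 0.0158, -0.0158]
ee_rot: [[-0.119, -0.993, 0.004], [-0.993, 0.119, 0.001], [-0.002, -0.003, -1.0]]
wrist_force: [-0.5, 1.2, 4.5]
gripper_width: 0.693
```

Call:
arm_command:
  rows:
    - {"travel":[-1.5,0.1,0],"roll":0,"fingers":0}
    - {"travel":[-3.5,0.2,0],"roll":0,"fingers":0}
    - {"travel":[-5.5,0.3,0],"roll":0,"fingers":0}
    - {"travel":[-7.5,0.4,0],"roll":0,"fingers":0}
    - {"travel":[-9.5,0,0],"roll":0,"fingers":0}
    - {"travel":[-11.5,-0.7,0],"roll":0,"fingers":0}
    - {"travel":[-13.5,-1.4,0],"roll":5,"fingers":0}
    - {"travel":[-13.7,-1.4,0],"roll":12,"fingers":0}
    - {"travel":[-13.7,-1.4,0],"roll":20,"fingers":0}
    - {"travel":[-13.7,-1.4,0],"roll":28,"fingers":0}

```text
time_s: 17.45
tcp_pos: [0.4901, 0.1507, -0.0157]
ee_rot: [[-0.575, -0.818, 0.004], [-0.818, 0.575, 0.002], [-0.004, -0.002, -1.0]]
wrist_force: [0.7, -0.8, 2.8]
gripper_width: 0.687
```

Call:
arm_command:
  rows:
    - {"travel":[0,0,0],"roll":8,"fingers":0}
    - {"travel":[0,0,0],"roll":16,"fingers":0}
    - {"travel":[0,0,0],"roll":24,"fingers":0}
    - {"travel":[0,0,0],"roll":32,"fingers":0}
    - {"travel":[0,0,0],"roll":40,"fingers":0}
    - {"travel":[0,0,0],"roll":48,"fingers":0}
    - {"travel":[0,0,0],"roll":56,"fingers":0}
    - {"travel":[0,0,0],"roll":56,"fingers":0}

```text
time_s: 18.25
tcp_pos: [0.4896, 0.1501, -0.0157]
ee_rot: [[-1.0, 0.015, 0.003], [0.015, 1.0, 0.001], [-0.003, 0.001, -1.0]]
wrist_force: [-0.7, 0.8, 5.9]
gripper_width: 0.695
```

```bash
python3 - <<'E'
from h import *
s=sense();print(s["tcp_pos"],s["ee_rot"].round(3).tolist(),s["gripper_width"],s["joints"].round(0))
p,d=capture("scene");P=cloud("scene",d);cv2.imwrite("pics/s6.png",p[:,:,::-1])
for nm,c in dict(carton=(.36,.6,.08,.22,.03,.05),).items():
    x0,x1,y0,y1,z0,z1=c;m=(d>0)&(P[...,0]>x0)&(P[...,0]<x1)&(P[...,1]>y0)&(P[...,1]<y1)&(P[...,2]>z0)&(P[...,2]<z1)&(p.min(-1)>90)
    Q=P[m];print(len(Q),cv2.minAreaRect((Q[:,:2]*1000).astype(np.float32)) if len(Q)>5 else 0)
E
```

```text
[ 0.48960242  0.15014147 -0.01566875] [[-1.0, 0.015, 0.003], [0.015, 1.0, 0.001], [-0.003, 0.001, -1.0]] 0.6950256748055078 [  35.   26.  -30.    0.  -34. -126.]
185 ((461.1543273925781, 153.78257751464844), (61.07417297363281, 87.71148681640625), 86.61906433105469)
```

View pics/s6.png

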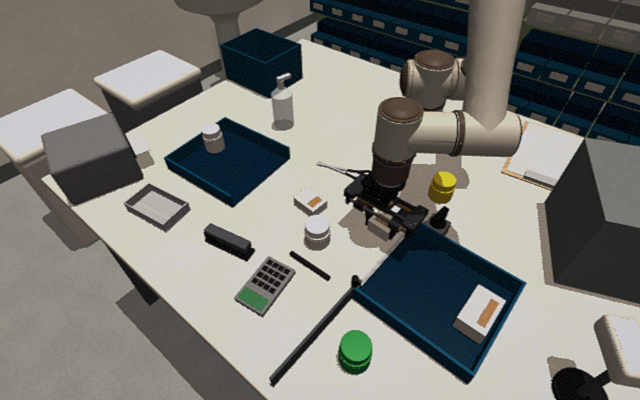

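Call:
arm_command:
  rows:
    - {"travel":[-2,0.3,0],"roll":0,"fingers":0}
    - {"travel":[-4,0.5,0],"roll":0,"fingers":0}
    - {"travel":[-4,2.5,0],"roll":0,"fingers":0}
    - {"travel":[-4,5,0],"roll":0,"fingers":0}
    - {"travel":[-4,7.5,0],"roll":0,"fingers":0}
    - {"travel":[-4,10,0],"roll":0,"fingers":0}
    - {"travel":[-4,12.5,0],"roll":0,"fingers":0}
    - {"travel":[-4,14.5,0],"roll":0,"fingers":0}
    - {"travel":[-4,16,0],"roll":0,"fingers":0}
    - {"travel":[-4,16,0],"roll":0,"fingers":0}

```text
time_s: 19.3
tcp_pos: [0.5317, 0.3116, -0.0156]
ee_rot: [[-1.0, 0.01, 0.003], [0.01, 1.0, 0.003], [-0.003, 0.003, -1.0]]
wrist_force: [-1.4, 3.2, 4.9]
gripper_width: 0.691
```

Call:
arm_command:
  rows:
    - {"travel":[0,0,0],"roll":0,"fingers":85}
    - {"travel":[0,0,0],"roll":0,"fingers":85}
    - {"travel":[0,0,0],"roll":0,"fingers":85}
    - {"travel":[0,0,-3],"roll":0,"fingers":85}
    - {"travel":[0,0,-8],"roll":0,"fingers":85}
    - {"travel":[0,0,-12],"roll":0,"fingers":85}

```text
time_s: 19.9
tcp_pos: [0.5308, 0.3084, 0.1045]
ee_rot: [[-1.0, 0.015, -0.0], [0.015, 1.0, -0.001], [0.0, -0.001, -1.0]]
wrist_force: [1.0, 0.7, 0.1]
gripper_width: 0.842
```

Call:
arm_command:
  rows:
    - {"travel":[-8,-26.6,0],"roll":-90,"fingers":100}
    - {"travel":[-8,-26.6,0],"roll":-90,"fingers":100}
    - {"travel":[-8,-26.6,0],"roll":-90,"fingers":100}
    - {"travel":[-8,-26.6,0],"roll":-90,"fingers":100}
    - {"travel":[-8,-26.6,0],"roll":-90,"fingers":100}
    - {"travel":[-8,-26.6,0],"roll":-90,"fingers":100}
    - {"travel":[-8,-26.6,0],"roll":-90,"fingers":100}
    - {"travel":[-8,-26.6,0],"roll":-90,"fingers":100}
    - {"travel":[-8,-26.6,0],"roll":-90,"fingers":100}
    - {"travel":[-8,-26.6,0],"roll":-90,"fingers":100}

```text
time_s: 20.9
tcp_pos: [0.6061, 0.0409, 0.1023]
ee_rot: [[-0.117, -0.993, -0.001], [-0.993, 0.117, -0.0], [0.0, 0.001, -1.0]]
wrist_force: [-0.2, 0.2, 0.4]
gripper_width: 1.006
```

Call:
arm_command:
  rows:
    - {"travel":[0,0,0],"roll":-2,"fingers":100}
    - {"travel":[0,0,0],"roll":-4,"fingers":100}

```text
time_s: 21.1
tcp_pos: [0.6061, 0.0412, 0.1024]
ee_rot: [[-0.052, -0.999, -0.001], [-0.999, 0.052, -0.0], [0.0, 0.001, -1.0]]
wrist_force: [-0.0, -0.2, -0.2]
gripper_width: 0.996
```

```bash
python3 look.py w7; python3 - <<'E'
from h import *
p,d=capture("scene");P=cloud("scene",d)
for r in cut_out("scene","jar"):
    Q=P[r["mask"]&(d>0)];h=np.percentile(Q[:,2],95);T=Q[Q[:,2]>h-.006];print(r["p"],h,cv2.minEnclosingCircle((T[:,:2]*1000).astype(np.float32)))
m=(d>0)&(P[...,0]>.4)&(P[...,0]<.7)&(P[...,1]>.22)&(P[...,1]<.39)&(P[...,2]>.03)&(P[...,2]<.045)&(p.min(-1)>90)
print("carton in bin",cv2.minAreaRect((P[m][:,:2]*1000).astype(np.float32)))
E
```

```text
[0.6061 0.0412 0.1024] [-0.999  0.052  0.001] [ 19.  25.  -9.  -0. -56. -22.]
px [46  0 84 82] top 0.047 [751. -78.] [28.8 50.4] 11.0
px [375  14  90 115] top 0.03 [529.7 -44.9] [75.1 55.5] 85.1
px [273 155  86  96] top 0.066 [607.   42.5] [58.8 58.9] 26.6
px [181 356  81  15] top 0.039 [702.5 197.7] [ 3.3 71.3] 87.8
0.81 0.06709395220833639 ((615.3539428710938, 45.9794921875), 35.39610290527344)
0.69 0.06751310304164349 ((787.357177734375, 285.398193359375), 29.847230911254883)
0.55 0.06715501976882834 ((278.2272644042969, 212.68638610839844), 30.131948471069336)
carton in bin ((474.68994140625, 289.1600341796875), (161.02975463867188, 134.40525817871094), 71.67250061035156)
```

Call:
arm_command:
  rows:
    - {"travel":[-0.1,-0.1,4],"roll":0,"fingers":100}
    - {"travel":[-0.1,-0.1,7.5],"roll":0,"fingers":100}
    - {"travel":[-0.1,-0.1,10],"roll":0,"fingers":100}
    - {"travel":[-0.1,-0.1,10.4],"roll":0,"fingers":100}
    - {"travel":[-0.1,-0.1,10.4],"roll":0,"fingers":0}
    - {"travel":[-0.1,-0.1,10.4],"roll":0,"fingers":0}
    - {"travel":[-0.1,-0.1,10.4],"roll":0,"fingers":0}
    - {"travel":[-0.1,-0.1,10.4],"roll":0,"fingers":0}
    - {"travel":[-0.1,-0.1,10.4],"roll":0,"fingers":0}
    - {"travel":[-0.1,-0.1,10.4],"roll":0,"fingers":0}

```text
time_s: 22.25
tcp_pos: [0.6085, 0.043, 0.0003]
ee_rot: [[-0.053, -0.999, 0.002], [-0.999, 0.053, 0.0], [-0.0, -0.002, -1.0]]
wrist_force: [-1.7, 0.0, 5.8]
gripper_width: 0.722
```

Call:
arm_command:
  rows:
    - {"travel":[1.2,-1,0],"roll":0,"fingers":0}
    - {"travel":[3.2,-2.3,0],"roll":0,"fingers":0}
    - {"travel":[5.2,-2.4,0],"roll":0,"fingers":0}
    - {"travel":[7.2,-2.5,0],"roll":0,"fingers":0}
    - {"travel":[9.2,-2.6,0],"roll":0,"fingers":0}
    - {"travel":[11.2,-2.7,0],"roll":0,"fingers":0}
    - {"travel":[13.2,-2.8,0],"roll":0,"fingers":0}
    - {"travel":[15.2,-2.9,0],"roll":0,"fingers":0}
    - {"travel":[17.2,-3,0],"roll":0,"fingers":0}
    - {"travel":[19,-2.4,0],"roll":0,"fingers":0}

```text
time_s: 23.25
tcp_pos: [0.6243, -0.1487, 0.0004]
ee_rot: [[-0.053, -0.999, 0.006], [-0.999, 0.053, -0.0], [-0.0, -0.006, -1.0]]
wrist_force: [1.7, 3.1, 6.2]
gripper_width: 0.722
```

Call:
arm_command:
  rows:
    - {"travel":[1.6,0.7,0],"roll":0,"fingers":0}
    - {"travel":[3.6,1.4,0],"roll":0,"fingers":0}
    - {"travel":[5.6,2.1,0],"roll":0,"fingers":0}
    - {"travel":[7.6,2.7,0],"roll":0,"fingers":0}
    - {"travel":[9.6,3.1,0],"roll":0,"fingers":0}
    - {"travel":[11.6,3.4,0],"roll":0,"fingers":0}
    - {"travel":[13.6,3.6,0],"roll":0,"fingers":0}
    - {"travel":[15.6,3.8,0],"roll":0,"fingers":0}
    - {"travel":[16.4,3.8,0],"roll":0,"fingers":0}
    - {"travel":[16.4,3.8,0],"roll":0,"fingers":0}

```text
time_s: 24.25
tcp_pos: [0.5752, -0.312, 0.0004]
ee_rot: [[-0.054, -0.999, 0.002], [-0.999, 0.054, -0.002], [0.002, -0.002, -1.0]]
wrist_force: [-0.4, -1.9, 5.3]
gripper_width: 0.721
```

Call:
arm_command:
  rows:
    - {"travel":[0,0,0],"roll":0,"fingers":95}
    - {"travel":[0,0,0],"roll":0,"fingers":95}
    - {"travel":[0,0,0],"roll":0,"fingers":95}
    - {"travel":[0,0,0],"roll":0,"fingers":95}
    - {"travel":[0,0,-3],"roll":0,"fingers":95}
    - {"travel":[0,0,-7],"roll":0,"fingers":95}
    - {"travel":[0,0,-11],"roll":0,"fingers":95}
    - {"travel":[0,0,-11],"roll":0,"fingers":95}

```text
time_s: 25.05
tcp_pos: [0.5789, -0.3116, 0.1159]
ee_rot: [[-0.052, -0.999, 0.012], [-0.999, 0.052, -0.005], [0.005, -0.012, -1.0]]
wrist_force: [0.0, -1.1, 0.7]
gripper_width: 0.953
```

```bash
python3 look.py w8;python3 - <<'E'
from h import *
p,d=capture("scene");cv2.imwrite("pics/s8.png",p[:,:,::-1])
E
```

```text
[ 0.5789 -0.3116  0.1159] [-0.999  0.052 -0.012] [-14.  28.  -2.   0. -59.  11.]
px [154   0  69 248] top 0.045 [ 673.3 -362.9] [  7.6 182.6] 3.4
px [341   0  77  51] top 0.072 [ 536.1 -426.7] [11.7 44.4] 63.3
px [498   0  38 258] top 0.045 [ 426.4 -345.3] [  7.9 193.1] 3.3
px [  0  35 131 207] top 0.032 [ 798.4 -358.9] [ 91.4 150.6] 8.3
px [628 100  12  53] top 0.031 [ 330.3 -349.3] [ 7.  37.5] 10.7
px [284 150  82  91] top 0.066 [ 574.1 -312.4] [58.7 58.9] 42.6
```

View pics/s8.png

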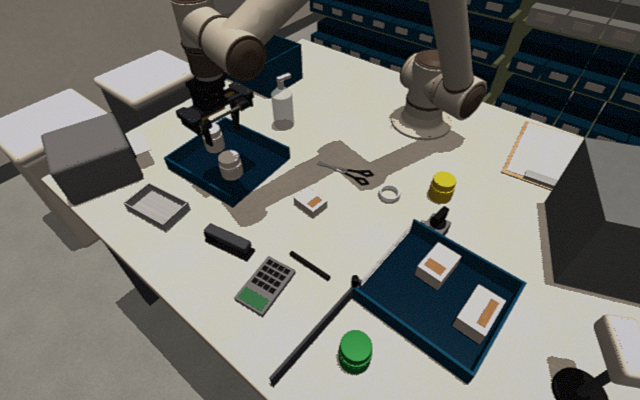

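Call:
arm_command:
  rows:
    - {"travel":[-27.6,6.2,0],"roll":2,"fingers":85}
    - {"travel":[-27.6,6.2,0],"roll":2,"fingers":85}
    - {"travel":[-27.6,6.2,0],"roll":2,"fingers":85}
    - {"travel":[-27.6,6.2,0],"roll":2,"fingers":85}
    - {"travel":[-27.6,6.2,0],"roll":2,"fingers":85}
    - {"travel":[-27.6,6.2,0],"roll":2,"fingers":85}
    - {"travel":[-27.6,6.2,0],"roll":2,"fingers":85}
    - {"travel":[-27.6,6.2,0],"roll":2,"fingers":85}
    - {"travel":[-27.6,6.2,5],"roll":2,"fingers":85}

```text
time_s: 26.05
tcp_pos: [0.5336, -0.0307, 0.0634]
ee_rot: [[-0.087, -0.996, 0.015], [-0.996, 0.087, 0.002], [-0.003, -0.014, -1.0]]
wrist_force: [0.7, -0.6, -0.5]
gripper_width: 0.852
```

Call:
arm_command:
  rows:
    - {"travel":[0.1,0.1,4],"roll":0,"fingers":85}
    - {"travel":[0.1,0.1,7],"roll":0,"fingers":85}
    - {"travel":[0.1,0.1,8.1],"roll":0,"fingers":85}
    - {"travel":[0.1,0.1,8.1],"roll":0,"fingers":0}
    - {"travel":[0.1,0.1,8.1],"roll":0,"fingers":0}
    - {"travel":[0.1,0.1,8.1],"roll":0,"fingers":0}
    - {"travel":[0.1,0.1,8.1],"roll":0,"fingers":0}
    - {"travel":[0.1,0.1,8.1],"roll":0,"fingers":0}
    - {"travel":[0.1,0.1,8.1],"roll":0,"fingers":0}

```text
time_s: 26.95
tcp_pos: [0.5275, -0.032, -0.0212]
ee_rot: [[-0.088, -0.996, 0.002], [-0.996, 0.088, 0.0], [-0.0, -0.002, -1.0]]
wrist_force: [0.9, -0.9, 4.8]
gripper_width: 0.631
```

Call:
arm_command:
  rows:
    - {"travel":[-2,-0.2,0],"roll":0,"fingers":0}
    - {"travel":[-4,-0.4,0],"roll":0,"fingers":0}
    - {"travel":[-6,-0.5,0],"roll":0,"fingers":0}
    - {"travel":[-8,-0.7,0],"roll":-6,"fingers":0}
    - {"travel":[-10,-0.8,0],"roll":-14,"fingers":0}
    - {"travel":[-12,-1,0],"roll":-22,"fingers":0}
    - {"travel":[-14,-1.2,0],"roll":-30,"fingers":0}
    - {"travel":[-16,-1.3,0],"roll":-38,"fingers":0}
    - {"travel":[-16.4,-1.3,0],"roll":-46,"fingers":0}
    - {"travel":[-16.4,-1.3,0],"roll":-54,"fingers":0}

```text
time_s: 27.95
tcp_pos: [0.5549, 0.1316, -0.0211]
ee_rot: [[0.759, -0.651, 0.002], [-0.651, -0.759, 0.001], [0.001, -0.002, -1.0]]
wrist_force: [1.1, 0.3, 4.1]
gripper_width: 0.63
```

Call:
arm_command:
  rows:
    - {"travel":[0,0,0],"roll":-8,"fingers":0}
    - {"travel":[0,0,0],"roll":-16,"fingers":0}
    - {"travel":[0,0,0],"roll":-24,"fingers":0}
    - {"travel":[0,0,0],"roll":-32,"fingers":0}
    - {"travel":[0,0,0],"roll":-40,"fingers":0}
    - {"travel":[0,0,0],"roll":-40,"fingers":0}

```text
time_s: 28.55
tcp_pos: [0.5549, 0.1308, -0.0211]
ee_rot: [[1.0, -0.018, 0.002], [-0.018, -1.0, 0.001], [0.002, -0.001, -1.0]]
wrist_force: [0.3, 0.6, 4.6]
gripper_width: 0.628
```

```bash
python3 - <<'E'
from h import *
s=sense();print(s["tcp_pos"],s["ee_rot"].round(3).tolist(),s["gripper_width"])
p,d=capture("scene");P=cloud("scene",d)
for nm,c in dict(small=(.45,.66,.06,.2,.024,.05),large=(.44,.6,.25,.37,.03,.05)).items():
    x0,x1,y0,y1,z0,z1=c;m=(d>0)&(P[...,0]>x0)&(P[...,0]<x1)&(P[...,1]>y0)&(P[...,1]<y1)&(P[...,2]>z0)&(P[...,2]<z1)&(p.min(-1)>90)
    Q=P[m];print(len(Q),cv2.minAreaRect((Q[:,:2]*1000).astype(np.float32)) if len(Q)>5 else 0)
E
```

```text
[ 0.55493123  0.13082806 -0.02114465] [[1.0, -0.018, 0.002], [-0.018, -1.0, 0.001], [0.002, -0.001, -1.0]] 0.6275252374177094
386 ((568.7119140625, 132.251953125), (76.404296875, 56.96503448486328), 0.25264671444892883)
748 ((500.6591491699219, 316.446533203125), (60.21920394897461, 92.90791320800781), 86.61133575439453)
```

Call:
arm_command:
  rows:
    - {"travel":[1.7,-0.5,0],"roll":0,"fingers":0}
    - {"travel":[3.3,-1.2,0],"roll":0,"fingers":0}
    - {"travel":[3.3,-3.5,0],"roll":0,"fingers":0}
    - {"travel":[3.2,-6,0],"roll":0,"fingers":0}
    - {"travel":[3.2,-8.5,0],"roll":0,"fingers":0}
    - {"travel":[3.1,-11,0],"roll":0,"fingers":0}
    - {"travel":[3.1,-13.5,0],"roll":0,"fingers":0}
    - {"travel":[3,-15.5,0],"roll":0,"fingers":0}
    - {"travel":[3,-17,0],"roll":0,"fingers":0}
    - {"travel":[3,-17,0],"roll":0,"fingers":0}

```text
time_s: 29.6
tcp_pos: [0.5878, 0.3021, -0.0211]
ee_rot: [[1.0, -0.02, 0.002], [-0.02, -1.0, 0.002], [0.002, -0.002, -1.0]]
wrist_force: [-0.9, 2.1, 4.8]
gripper_width: 0.629
```

Call:
arm_command:
  rows:
    - {"travel":[0,0,0],"roll":0,"fingers":80}
    - {"travel":[0,0,0],"roll":0,"fingers":80}
    - {"travel":[0,0,0],"roll":0,"fingers":80}
    - {"travel":[0,0,-3],"roll":0,"fingers":80}
    - {"travel":[0,0,-8],"roll":0,"fingers":80}
    - {"travel":[0,0,-13],"roll":0,"fingers":80}
    - {"travel":[0,0,-18],"roll":0,"fingers":80}
    - {"travel":[0,10,-20],"roll":0,"fingers":80}
    - {"travel":[0,20,-20],"roll":0,"fingers":80}
    - {"travel":[0,25,-20],"roll":0,"fingers":80}

```text
time_s: 30.6
tcp_pos: [0.5838, 0.1491, 0.1737]
ee_rot: [[1.0, -0.019, 0.0], [-0.019, -1.0, 0.0], [0.0, -0.0, -1.0]]
wrist_force: [0.5, -0.1, 0.5]
gripper_width: 0.8
```

Call:
arm_command:
  rows:
    - {"travel":[0,20,0],"roll":0,"fingers":80}
    - {"travel":[0,20,0],"roll":0,"fingers":80}
    - {"travel":[0,20,0],"roll":0,"fingers":80}
    - {"travel":[0,20,0],"roll":0,"fingers":80}
    - {"travel":[0,20,0],"roll":0,"fingers":80}

```text
time_s: 31.1
tcp_pos: [0.5791, -0.0547, 0.1728]
ee_rot: [[1.0, -0.027, -0.002], [-0.027, -1.0, -0.001], [-0.002, 0.001, -1.0]]
wrist_force: [0.4, -0.4, -0.3]
gripper_width: 0.801
```

```bash
python3 - <<'E'
from h import *
s=sense();print(s["time_s"],s["tcp_pos"],s["wrist_force"])
z=np.load("scene0.npz");P0=cloud("scene",z["d"])
p,d=capture("scene");P=cloud("scene",d);cv2.imwrite("pics/s9.png",p[:,:,::-1])
def rect(c,mn=90):
    x0,x1,y0,y1,z0,z1=c;m=(d>0)&(P[...,0]>x0)&(P[...,0]<x1)&(P[...,1]>y0)&(P[...,1]<y1)&(P[...,2]>z0)&(P[...,2]<z1)&(p.min(-1)>=mn)
    Q=P[m];return len(Q),cv2.minAreaRect((Q[:,:2]*1000).astype(np.float32)) if len(Q)>5 else 0
print("small",rect((.555,.66,.23,.38,.024,.05)));print("large",rect((.44,.552,.25,.38,.03,.05)));print("jar",rect((.52,.63,-.37,-.26,.06,.072)))
print("knob",rect((.36,.46,.235,.31,.07,.09),0));print("post",rect((.64,.71,.19,.225,.06,.08),0))
for l in ["stapler","calculator","marker","scissors","tape_roll","sanitiser"]:
    r=search_frame("scene",l);print(l,[(np.round(q["position"],3).tolist(),round(q["p"],2)) for q in r[:2]])
E
```

```text
31.1 [ 0.57913183 -0.05469952  0.17278454] [ 0.40738207 -0.43095649 -0.31889649]
small (690, ((601.510498046875, 304.432373046875), (76.79840087890625, 55.358829498291016), 0.42120155692100525))
large (756, ((501.02581787109375, 316.13885498046875), (59.88705062866211, 91.75054168701172), 86.28501892089844))
jar (223, ((575.0662841796875, -309.9806213378906), (58.27509307861328, 54.75923538208008), 46.64927291870117))
knob (130, ((405.1343688964844, 262.7956848144531), (15.254963874816895, 51.680057525634766), 83.66004943847656))
post (61, ((676.6658935546875, 203.68115234375), (15.7285795211792, 13.161853790283203), 39.503440856933594))
stapler [([0.768, -0.105, 0.038], 0.93)]
calculator [([0.792, 0.04, 0.01], 0.57)]
marker [([0.679, 0.083, 0.013], 0.52)]
scissors [([0.368, -0.02, 0.006], 0.56)]
tape_roll [([0.369, 0.106, 0.016], 0.72)]
sanitiser [([0.56, -0.351, 0.003], 0.71), ([0.794, 0.038, 0.008], 0.57)]
```

View pics/s9.png

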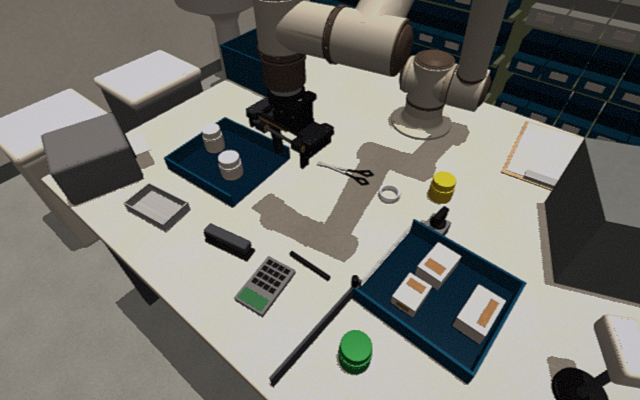

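The picture shows both cartons in the left bin (px 412,293 and 438,265) and the jar upright in the right bin (px 230,165). The gate is open and the knob is turned. The sanitiser is only hidden behind the arm. I'm handing in.

```bash
python3 -c "
from station import *
print(finish_job())"
```

```text
the job is handed in; nothing more can be done
None
```

The job is handed in at about 31 s of the 72 s allowed. By my last camera check everything is where the task asks. `finish_job` gave no verdict.

**What I did:**
- I turned the clamp knob counter-clockwise to about 1.46 rad (stop at 1.5), measured from the bar's angle.
- I pushed the gate until its stop pushed back with about 7 N. Its post had moved about 0.248 m.
- I gripped each medicine and slid it along the table without lifting: both cartons into the left bin with the stock carton, the jar into the right bin with the stock jar.

**Last checks (scene camera):**

| Item | Centre x, y (m) | Depth inside the mouth |
|---|---|---|
| Large carton | 0.50, 0.315 | about 10 cm |
| Small carton | 0.60, 0.303 | about 9 cm |
| Jar, upright | 0.575, -0.31 | about 9 cm |

The stapler, calculator, marker, scissors and tape roll are within about 2 mm of where they started. The gripper is clear of everything.

**What failed or disagreed:**
- **Fingertips:** The wrist depth image puts them about 25 mm behind the reported tool point, not 11 mm ahead as stated. My first knob grip closed just above the bar without moving it. I lowered every later grasp by 36 mm.
- **Sanitiser:** It was hidden behind the arm in the last picture, and the network's match for it there was false. It was still in place in the picture before, and the arm did not go near it after that.

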